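# Push the glass dish between the beakers to the stacked plates

### The arm

A 6-joint arm with a two-finger parallel gripper is mounted at the origin on a cart in front of the work surface, level with it; the furniture and walls round the work are solid. World frame = base frame: x ahead of the robot, y to its left, z up, the work surface at z = 0. Lengths are in mm, angles in rad, forces in N, time in s.
With the tool pointing down it reaches from about 350 to 975 mm from the base axis. Payload 7.1 kg.
Tool frame: the origin (TCP) lies on the front face of the gripper's body, between the roots of the fingers; the fingertips stand 80 mm ahead of it and the grasp point (between the pads) lies 61 mm ahead of it (ctrl.tcp_to_grasp is the distance from the TCP to the grasp point, in mm); z points along the fingers, y is the direction in which the jaws open and shut (so a half turn about z gives the same grasp; the last joint's range is limited). The gripper opens to 88 mm and grips with 3 to 60 N. Pads are 20 mm wide; open, the fingers measure 115 mm over their backs; the gripper's body (75 mm by 178 mm) begins 61 mm behind the grasp point.
Start: joints at [-1.301, 0.423, 1.63, -0, 1.089, -0.019], TCP at [178.02, -599.095, 302.675] pointing down, gripper open.
Joint ranges: [-3, 3], [-0.9, 2.11], [0.09, 2.58], [-1.31, 4.45], [0.11, 2.69], [-2.54, 2.54]. Speed limits (rad/s): [2.39, 2.39, 3.01, 3.14, 3.14, 3.14].

### API

Orientations are given as a rotation vector (axis times angle).
In Python, from workcell import telemetry, get_image, ctrl gives the robot as it stands.
- The arm moves only by the tool send_rows, never from a script. Its argument "rows" is a list of rows, each a list of 5 numbers: the shift along the tool's x, y, z in m, then the turn about the tool's z in rad, then the opening, from -1 (shut) to 1 (fully open). A call has 1 to 5 rows; each row shifts and turns the commanded pose from where the row before left it, along the tool's axes as they then stand; what a row does not reach is not made up. A row lasts 1/10 s, in which the tool goes at most 50 mm and 8.59 degrees, less where a joint would pass 70% of its speed; a pose out of reach is approached as far as the arm can. A call with a gripper value outside its range is refused whole. The fingers move at their own pace and stop on an object; the grip force is fixed at half the most. Time passes only in rows, so rows that do not move let the fingers close. It gives the time, the measured TCP pose, the force and the opening at its end, in the units of the state.
- telemetry.get_obs(): the state, without advancing time (a new reading comes with each control period).
- get_image(name): name is "scene" or "side" or "wrist"; returns a dict with "color" (384x512x3 uint8, blue, green, red), "z_map" (384x512 float32, mm along the optical axis (not along the pixel's ray), 0 where there is no reading), "camera_matrix" (3x3 intrinsics, pixels), "rvec" (rotation vector, rad) and "tvec" (3), from world to camera coordinates, as OpenCV has them. Camera axes: x right, y down, z forward; pixel columns grow to the right and rows downward; lengths in mm; the calibration is good to about 2 mm. A picture is of the moment at which its call begins.
- ctrl.close_job(): hands the job in, once; it reports no verdict.
The state is a dict: "t": time; "qpos": joint angles; "qvel": joint speeds; "joint_torque": joint torques, N m; "ee_pos": TCP position; "orientation": TCP orientation; "ft_force": force on the tool from outside, world axes, zero at the start; "moment": the same for the moment, N m; "width": finger opening in mm.
Only numpy, scipy, OpenCV 4.12 (cv2) and the standard library are available. Lean on these libraries where they do the work, as an engineer would, in place of code of your own. Each camera call takes 0.05 s, during which the arm holds its last target.

### The job

The empty square glass dish must join the stack of plates waiting beside the sink. Push it along the worktop with the fingers, through the narrow gap between the two beakers, until all of it is past them and its side stands within about 2 cm of the plates (touching is fine). Keep the dish flat on the worktop, never gripped or lifted, and do not shift or tip the beakers, the plates or anything else.

Things in the scene. Friction and masses are not known exactly. Their poses are not given: they have to be found in the camera images.
- square_dish: Empty square dish of clear, greyish glass, 120 x 120 mm over its rim, 31 mm high, about 0.35 kg, loose on the worktop, at the right-hand (-y) end of the work. Its four walls lean outward, so an upright finger touches the rim, 60 mm from the centre. Origin: centre of the underside; x and y run square to its sides, z up. It slides without tipping when pushed low on a side. Push on the outside only: simulated as a solid block, so fingers cannot reach into it.
- beaker_a: Blue-and-white round beaker, 74 mm across, 66 mm high, 0.7 kg, loose: the one farther from the robot. Origin: centre of the underside. Its own x axis points away from the other beaker, its y axis along the passage between them, towards the plates.
- beaker_b: Matching round beaker, 74 mm across, 66 mm high, 0.7 kg, loose: the one nearer the robot. Origin: centre of the underside. The axes of the two beakers stand about 203 mm apart, which leaves a gap about 130 mm wide for the 120 mm dish.
- plate_stack: Stack of white plates, 201 mm across, 47 mm high, 1.3 kg, loose, to the left (+y) of the beakers, beside the sink; about 0.32 m from the middle of the gap, roughly straight ahead through it. Origin: centre of the underside.
- salt_bowl: Small wooden salt bowl, 71 mm across, 23 mm high, near the front edge; leave alone. Origin: centre of the underside.
- salt_shaker: Salt shaker of white glass with a grey cap, 44 mm across, 90 mm high, behind the beakers; leave alone. Origin: centre of the underside.
- teaspoon: Teaspoon, 132 x 26 x 9 mm, lying to the right of the dish; leave alone. Origin: its middle, underneath.
Mind the look-alikes: they are no part of the job. What is meant by the square_dish is not orange, and is the larger of those in its own colour.

How it is judged:
By the outcome, as a careful person would: the job done as asked, in the order asked, and still so for the second after the job is handed in, with the robot touching nothing.
It also fails if it takes over 72 s, if anything falls off the work surface, if the arm or the gripper's body presses on something with over 40 N, if the wrist force passes 120 N, or if a joint passes its speed limit or range.

## Working session

There is one attempt and no reset: what is moved stays moved. The work goes in short steps, Python scripts to look and compute and a tool call to move; the robot and the scene stay as the last step left them, time stands still between calls to the robot, and variables do not carry over. Pictures are saved under pics/ and viewed, and the job is handed in when it is done.

Besides the shell and the picture viewer there is one more tool, called after ">>>" by a JSON object that holds its "method" and its "body". send_rows: Moves the arm, as the interface text tells. Its arguments: {"type":"object","properties":{"rows":{"type":"array"}},"required":["rows"]}

```bash
ls; mkdir -p pics
cat > h.py <<'E'
import numpy as np, cv2
from workcell import telemetry, get_image, ctrl
def snap(n):
    im=get_image(n); np.savez(f'{n}.npz',**im); return im
def load(n): return dict(np.load(f'{n}.npz'))
def pt(im,u,v,z=None):
    K=im['camera_matrix'];R=cv2.Rodrigues(im['rvec'])[0];t=im['tvec'].reshape(3)
    r=np.linalg.inv(K)@np.array([u,v,1.]); C=-R.T@t; d=R.T@r
    if z is None: return C+d*im['z_map'][int(round(v)),int(round(u))]
    return C+d*(z-C[2])/d[2]
def cloud(im):
    K=im['camera_matrix'];R=cv2.Rodrigues(im['rvec'])[0];t=im['tvec'].reshape(3)
    v,u=np.mgrid[:384,:512]; r=np.stack([u,v,np.ones_like(u)],-1)@np.linalg.inv(K).T
    return (r*im['z_map'][...,None]-t)@R
def proj(im,P):
    return cv2.projectPoints(np.float64(P).reshape(-1,3),im['rvec'],im['tvec'],im['camera_matrix'],None)[0].reshape(-1,2)
E
python3 - <<'E'
from h import *
print(telemetry.get_obs())
for n in ['scene','side','wrist']:
    im=snap(n); cv2.imwrite(f'pics/{n}0.png',cv2.resize(im['color'],(800,600),interpolation=cv2.INTER_CUBIC))
E
```

```text
pics
{'t': 0.0, 'qpos': array([-1.30099990e+00,  4.23847487e-01,  1.63069756e+00, -3.05473048e-05,
        1.08859371e+00, -1.90181605e-02]), 'qvel': array([-2.11950466e-04,  8.35100641e-04,  6.83606067e-05, -1.38016466e-03,
       -3.06287741e-04, -5.27311488e-05]), 'joint_torque': array([-3.16140859e-05, -5.44629407e+01, -2.73665231e+01,  6.43742108e-02,
        2.28533515e-02, -1.04116730e-04]), 'ee_pos': array([ 177.90078195, -598.68807745,  301.89448398]), 'orientation': array([-3.10737512e+00, -4.51895557e-01,  3.45716864e-04]), 'ft_force': array([-1.60564354,  0.34876063,  0.18954134]), 'moment': array([-0.02852775, -0.02317706, -0.04726536]), 'width': 87.73003758495484}
```

View pics/scene0.png

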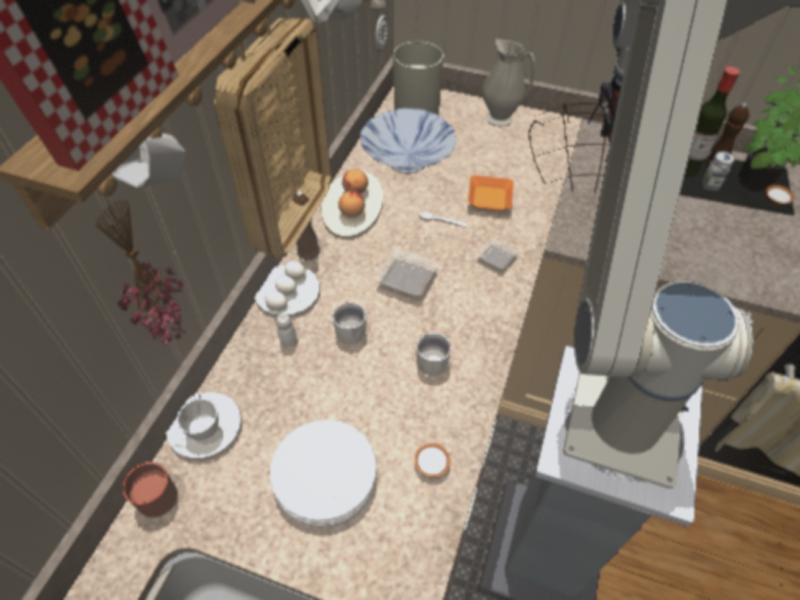

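View pics/side0.png

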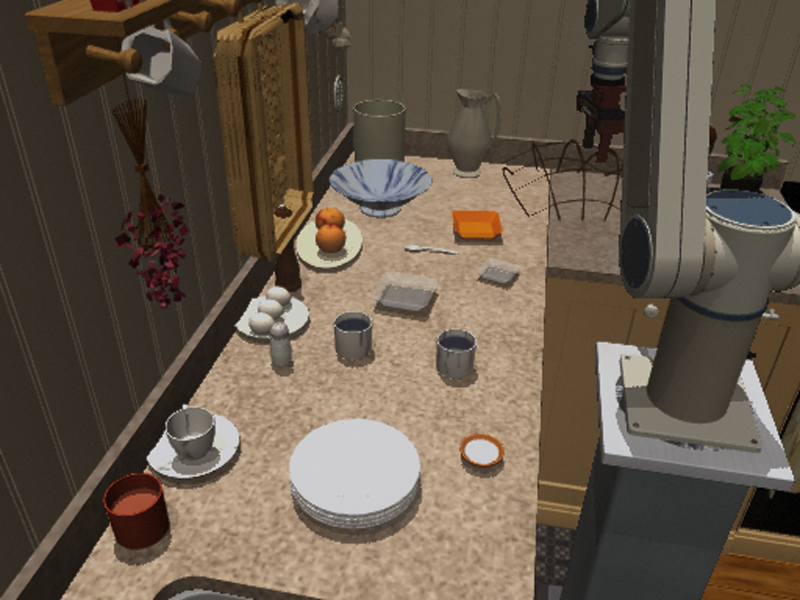

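View pics/wrist0.png

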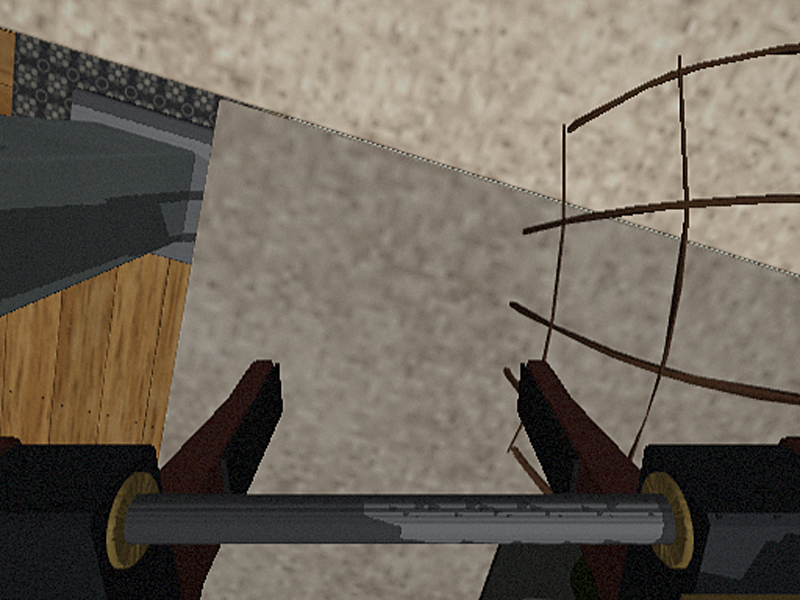

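The side view is the sharp one: dish at about (407,293), a smaller grey decoy at (498,272), beakers at (353,336) and (456,354), plates at (355,470). The scene view agrees with this. Next I'll measure them from depth.

Run:
```python
from h import *
def circ(P):
    A=np.c_[2*P,np.ones(len(P))]; s=np.linalg.lstsq(A,(P**2).sum(1),rcond=None)[0]
    return s[:2],np.sqrt(s[2]+s[:2]@s[:2])
for n in ['side','scene']:
    im=load(n); C=cloud(im); print(n,'table z',np.median(C[310:340,220:240,2]))
    # seeds in full px (512x384) from 800x600
    sd={'side':dict(dish=(407,293),a=(353,336),b=(456,354),plate=(355,470),bowl=(482,452),shaker=(281,345)),
        'scene':dict(dish=(408,277),a=(350,323),b=(433,355),plate=(323,470),bowl=(432,462),shaker=(287,332))}[n]
    for k,(u,v) in sd.items():
        p=pt(im,u*.64,v*.64)
        r={'plate':130,'dish':100,'a':60,'b':60,'bowl':55,'shaker':40}[k]
        m=(np.hypot(C[...,0]-p[0],C[...,1]-p[1])<r)&(C[...,2]>8)&(C[...,2]<110)&(im['z_map']>0)
        Q=C[m]; zt=np.percentile(Q[:,2],98)
        top=Q[Q[:,2]>zt-6]
        (cx,cy),rad=cv2.minEnclosingCircle(np.float32(top[:,:2]))
        print(k,p.round(),len(Q),'ztop',round(zt,1),'mec',round(cx,1),round(cy,1),round(rad,1))
        if k=='dish': print(' rect',cv2.minAreaRect(np.float32(top[:,:2])))
    big=cv2.resize(im['color'][130:260,170:360],(800,547),interpolation=cv2.INTER_CUBIC)
    cv2.imwrite(f'pics/{n}_crop.png',big)
```

```text
side table z 35.137263346560985
dish [ 552. -238.    6.] 492 ztop 31.8 mec 554.1 -217.8 80.3
 rect ((554.4561767578125, -219.65277099609375), (124.45523834228516, 120.51618194580078), 85.18802642822266)
a [612.  10.  56.] 393 ztop 67.0 mec 620.9 -21.1 37.1
b [416.  22.  55.] 466 ztop 66.4 mec 420.4 -4.8 37.5
plate [534. 317.  34.] 4730 ztop 47.4 mec 535.7 312.4 101.3
bowl [347. 226.  22.] 489 ztop 22.9 mec 348.9 217.4 37.3
shaker [736.  63.  55.] 328 ztop 88.1 mec 743.4 49.5 15.0
scene table z 17.665620890627658
dish [ 551. -223.    1.] 384 ztop 31.7 mec 555.8 -218.2 77.8
 rect ((555.6149291992188, -217.8145294189453), (124.6543197631836, 120.37079620361328), 85.93941497802734)
a [631. -43.   2.] 383 ztop 65.6 mec 623.0 -22.5 38.2
b [423. -25.   3.] 411 ztop 66.8 mec 420.9 -5.6 38.5
plate [536. 316.  33.] 3610 ztop 48.0 mec 536.6 315.3 100.5
bowl [347. 223.  17.] 402 ztop 24.0 mec 349.4 220.7 36.1
shaker [735.  59.  51.] 205 ztop 87.9 mec 745.2 48.7 14.8
```

View pics/side_crop.png

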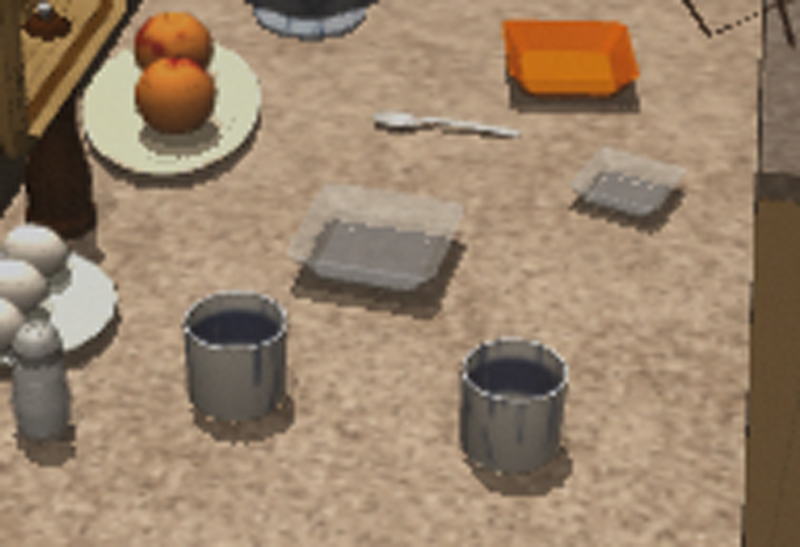

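View pics/scene_crop.png

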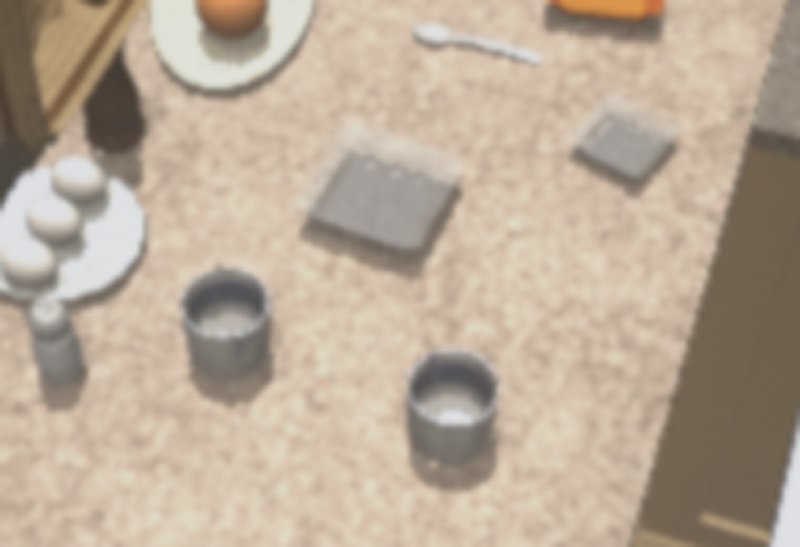

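Run:
```python
from h import *
H={}
for n in ['side','scene']:
    C=cloud(load(n)); C=C[load(n)['z_map']>0]
    for x,y,z in C:
        if 300<x<900 and -800<y<450: 
            k=(int(x//40),int((y)//40)); H[k]=max(H.get(k,-9),z)
xs=range(7,23)
print('y\\x  ',*[f'{x*40:4d}' for x in xs])
for y in range(-19,11): print(f'{y*40:5d} ',*[f'{H.get((x,y),-1):4.0f}' for x in xs])
R=cv2.Rodrigues(telemetry.get_obs()['orientation'])[0]; print(R.round(3))
```

```text
y\x    280  320  360  400  440  480  520  560  600  640  680  720  760  800  840  880
 -760    84   73   56    4    7    5    5   88   91   91   87   87  422  453  403  419
 -720    14   64    3    6    6    4    6   89   82   65   53   68  422  461  442  428
 -680     6    5   27    1    9    4    3   88   68   43   35   44   66  457   88  427
 -640     3    7   33   36   31   31    3   90   61   38   36   44  519  456   87  403
 -600     4    4   30   10    9   30    6   90   80   51   45   57   82   89  530  418
 -560     5    7   32   25   22   31    4   92   92   88   79   86   89  536  536  433
 -520     4    4   34   33   35   34    4    6   90   91   88   89  548  491  500  480
 -480     2    5    4    4    6   10   11   10    3    5   17   63  551  549  552  551
 -440     6   17   21    5    5   11   11   10    5    4   15   59  558  557  554  557
 -400    22   24   21   20    5    5    3    5    5    4   16   74   75   14   16  559
 -360     3   22   21   21    6    3    5    4    6    8   16   72   73   16   15  567
 -320     3   22    4    4    7   23   26   29   28    8 
[... 968 characters left out ...]
729  810  610  565
  160    18   25   23    4    4    5    4    4    4    4    5    5  736  828  629  567
  200    25   25   24    6   48   52   50   50   46    6    5    5  729  846  633  567
  240     4   25   24    4   50   50   48   49   50    8    7   23  726  863  680  756
  280     5    5    4   49   50   41   38   42   50    5    6   21  728  859  788  748
  320     5    8    5   48   51   41   40   48   51    6    4   24  681  682  681  696
  360     5    4    6    4   51   48   49   50   51    5    6    5   23   21   88  697
  400     5    4    7    6    6   50   50   50    5    6    5    5   76   78   89  621
[[ 0.959  0.285 -0.   ]
 [ 0.285 -0.959  0.001]
 [ 0.    -0.001 -1.   ]]
```

>>> {"method": "send_rows", "body": {"rows": [[0,0,0,0.124,0.36],[0,0,0,0.124,0.36],[0,0,0,0.123,0.36],[0.029,-0.027,0,0,0.36],[0.029,-0.027,0,0,0.36]]}}

```text
t: 0.65
ee_pos: [240.2, -549.7, 302.3]
orientation: [-3.138, 0.133, 0.0]
ft_force: [0.9, -0.1, 0.2]
width: 59.7
```

>>> {"method": "send_rows", "body": {"rows": [[0.029,-0.027,0,0,0.36],[0.029,-0.027,0,0,0.36],[0.029,-0.027,0,0,0.36],[0.029,-0.027,0,0,0.36],[0.029,-0.027,0,0,0.36]]}}

```text
t: 1.15
ee_pos: [396.9, -426.2, 302.5]
orientation: [-3.139, 0.129, 0.0]
ft_force: [0.5, -0.9, 0.6]
width: 59.5
```

>>> {"method": "send_rows", "body": {"rows": [[0.029,-0.027,0,0,0.36],[0.029,-0.027,0,0,0.36],[0.029,-0.027,0,0,0.36],[0.029,-0.027,0,0,0.36],[0.029,-0.027,0,0,0.36]]}}

```text
t: 1.65
ee_pos: [552.5, -303.5, 302.4]
orientation: [-3.139, 0.129, 0.001]
ft_force: [-0.1, 0.1, -0.0]
width: 59.7
```

>>> {"method": "send_rows", "body": {"rows": [[0.029,-0.029,0,0,0.36],[0.029,-0.029,0,0,0.36],[0.029,-0.029,0,0,0.36],[0,0,0,0,0.36]]}}

```text
t: 2.05
ee_pos: [648.3, -221.8, 302.2]
orientation: [-3.138, 0.122, -0.002]
ft_force: [0.2, -0.1, 0.7]
width: 59.5
```

Run:
```python
from h import *
o=telemetry.get_obs(); print(o['ee_pos'],np.degrees(np.arctan2(*cv2.Rodrigues(o['orientation'])[0][[1,0],0])))
im=snap('wrist'); cv2.imwrite('pics/w1.png',cv2.resize(im['color'],(800,600),interpolation=cv2.INTER_CUBIC))
```

```text
[ 648.29176696 -221.7847812   302.21995234] -4.469426147717688
```

View pics/w1.png

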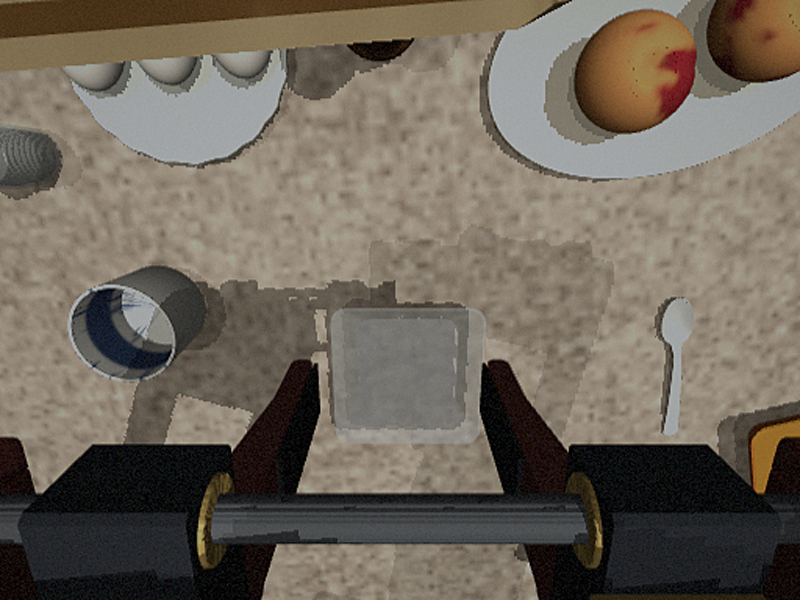

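The wrist view shows the dish rim at (332,309), (484,309), (484,442) and (335,440), square to the tool, with beaker A at the left. I'll check the pose from these corners.

Run:
```python
from h import *
im=load('wrist')
P=np.array([pt(im,u*.64-.18,v*.64-.18,31) for u,v in [(331,308),(485,308),(485,443),(333,441)]])
print(P.round(1),P.mean(0), [np.linalg.norm(P[i]-P[i-1]).round(1) for i in range(4)])
d=P[0]+P[3]-P[1]-P[2]; print('y ang',np.degrees(np.arctan2(d[1],d[0])))
C=cloud(im); m=(C[...,2]>22)&(C[...,2]<40)&(abs(C[...,0]-555)<90)&(abs(C[...,1]+219)<90)&(im['z_map']>0)
print(cv2.minAreaRect(np.float32(C[m][:,:2])))
```

```text
[[ 620.9 -166.6   31. ]
 [ 611.8 -283.5   31. ]
 [ 492.8 -280.6   31. ]
 [ 504.5 -154.1   31. ]] [ 557.5171821  -221.18375327   31.        ] [np.float64(117.1), np.float64(117.3), np.float64(119.1), np.float64(127.0)]
y ang 85.10400228748611
((556.6364135742188, -220.1873321533203), (120.04476165771484, 120.27399444580078), 85.60266876220703)
```

>>> {"method": "send_rows", "body": {"rows": [[0,0,0.04,0,0.36],[0,0,0.04,0,0.36],[0,0,0.04,0,0.36],[0,0,0.04,0,0.36],[0,0,0.03,0,0.36]]}}

```text
t: 2.6
ee_pos: [643.1, -226.0, 110.0]
orientation: [-3.138, 0.131, 0.005]
ft_force: [-0.5, 0.2, 0.5]
width: 59.8
```

>>> {"method": "send_rows", "body": {"rows": [[0,0,0.02,0,0.36],[-0.006,0,0,0,0.36],[-0.006,0,0,0,0.36],[-0.006,0,0,0,0.36],[-0.004,0,0,0,0.36]]}}

```text
t: 3.1
ee_pos: [623.6, -224.0, 94.5]
orientation: [3.138, -0.13, 0.005]
ft_force: [2.5, -0.5, -0.2]
width: 59.7
```

>>> {"method": "send_rows", "body": {"rows": [[-0.006,0,0,0,0.36],[-0.006,0,0,0,0.36],[-0.006,0,0,0,0.36],[-0.006,0,0,0,0.36],[-0.006,0,0,0,0.36]]}}

```text
t: 3.6
ee_pos: [594.5, -221.3, 93.8]
orientation: [3.138, -0.129, 0.006]
ft_force: [5.7, -0.9, 4.8]
width: 59.7
```

```bash
cat >> h.py <<'E'
def circ(P):
    A=np.c_[2*P,np.ones(len(P))]; s=np.linalg.lstsq(A,(P**2).sum(1),rcond=None)[0]
    return s[:2],np.sqrt(s[2]+s[:2]@s[:2])
def rep(cx,cy,names=('side','scene')):
    o=telemetry.get_obs(); print('tcp',o['ee_pos'].round(1),'xang',np.degrees(np.arctan2(*cv2.Rodrigues(o['orientation'])[0][[1,0],0])).round(2),'F',o['ft_force'].round(1))
    A=np.array([622,-21.8]);B=np.array([420.6,-5.2])
    for n in names:
        im=snap(n);C=cloud(im);ok=im['z_map']>0
        bs=[]
        for p in (A,B):
            m=ok&(np.hypot(C[...,0]-p[0],C[...,1]-p[1])<60)&(C[...,2]>60)&(C[...,2]<72)
            bs.append(np.array(cv2.minEnclosingCircle(np.float32(C[m][:,:2]))[0]) if m.sum()>20 else p)
        m=ok&(np.hypot(C[...,0]-536,C[...,1]-314)<130)&(C[...,2]>41)&(C[...,2]<54)
        pl=cv2.minEnclosingCircle(np.float32(C[m][:,:2]))
        m=ok&(abs(C[...,0]-cx)<80)&(abs(C[...,1]-cy)<80)&(C[...,2]>24)&(C[...,2]<37)
        r=cv2.minAreaRect(np.float32(C[m][:,:2])); 
        mid=(bs[0]+bs[1])/2; nn=bs[0]-bs[1]; nn/=np.linalg.norm(nn); d=np.array([-nn[1],nn[0]])
        q=np.array(r[0])-mid
        print(n,'A',bs[0].round(1),'B',bs[1].round(1),'pass ang',np.degrees(np.arctan2(d[1],d[0])).round(2),'plate',np.round(pl[0],1),round(pl[1],1),'| dish',np.round(r[0],1),np.round(r[1],1),round(r[2],2),'lat',(q@nn).round(1),'along',(q@d).round(1))
        cv2.imwrite(f'pics/{n}_{o["t"]:.2f}.png',cv2.resize(im['color'][130:350,150:380],(800,765))[:600])
E
python3 -c "
from h import *
rep(527,-219)"; ls pics
```

```text
tcp [ 594.5 -221.3   93.8] xang -4.7 F [ 5.7 -0.9  4.8]
side A [623.9 -22.5] B [419.6  -8.3] pass ang 86.02 plate [537.1 312.4] 101.5 | dish [ 533.2 -219.1] [127.2 140. ] 85.91 lat 25.6 along -202.4
scene A [621.  -20.5] B [421.3  -4.9] pass ang 85.54 plate [537.3 315.3] 100.4 | dish [ 531.8 -215.6] [124.1 138.5] 84.52 lat 26.3 along -201.5
scene0.png
scene_3.60.png
scene_crop.png
side0.png
side_3.60.png
side_crop.png
w1.png
wrist0.png
```

>>> {"method": "send_rows", "body": {"rows": [[-0.006,0,0,0,0.36],[-0.006,0,0,0,0.36],[-0.005,0,0,0,0.36],[-0.002,0,0,0,0.36],[0,0,0,0,0.36]]}}

```text
t: 4.2
ee_pos: [574.2, -219.3, 92.7]
orientation: [-3.139, 0.129, 0.001]
ft_force: [3.8, -1.2, 3.5]
width: 59.9
```

>>> {"method": "send_rows", "body": {"rows": [[0.02,0,0,0,0.36],[0.02,0,0,0,0.36],[0,0,-0.03,0,0.36],[0,0,-0.04,0,0.36],[0,0,-0.04,0,0.36]]}}

```text
t: 4.7
ee_pos: [612.2, -221.9, 201.5]
orientation: [-3.137, 0.129, 0.011]
ft_force: [0.3, -0.1, -0.1]
width: 60.0
```

```bash
python3 -c "
from h import *
rep(505,-219)
im=snap('wrist'); cv2.imwrite('pics/w2.png',cv2.resize(im['color'],(800,600)))
C=cloud(im); m=(C[...,2]>22)&(C[...,2]<40)&(abs(C[...,0]-505)<90)&(abs(C[...,1]+219)<90)&(im['z_map']>0)
print(cv2.minAreaRect(np.float32(C[m][:,:2])))"
```

```text
tcp [ 612.2 -221.9  201.5] xang -4.7 F [ 0.3 -0.1 -0.1]
side A [622.6 -21.7] B [421.7  -7.6] pass ang 85.96 plate [535.3 312.7] 101.2 | dish [ 501.7 -214.8] [128.6 120.7] 86.16 lat -6.3 along -201.1
scene A [621.9 -21.1] B [421.4  -5.4] pass ang 85.54 plate [536.6 316.2] 100.8 | dish [ 503.7 -212.9] [125.2 120.7] 85.25 lat -2.3 along -200.4
((504.91790771484375, -215.08990478515625), (120.2470474243164, 120.54366302490234), 84.9358139038086)
```

>>> {"method": "send_rows", "body": {"rows": [[0,0,-0.05,-0.143,0.36],[0,0,-0.04,-0.143,0.36],[0,0,0,-0.143,0.36],[0,0,0,-0.143,0.36],[0,0,0,-0.143,0.36]]}}

```text
t: 5.35
ee_pos: [612.8, -222.2, 290.3]
orientation: [-2.98, -0.985, 0.007]
ft_force: [-1.0, -0.6, -0.2]
width: 59.8
```

>>> {"method": "send_rows", "body": {"rows": [[0,0,0,-0.143,0.36],[0,0,0,-0.143,0.36],[0,0,0,-0.143,0.36],[0,0,0,-0.143,0.36],[0,0,0,-0.143,0.36]]}}

```text
t: 5.85
ee_pos: [612.7, -222.2, 289.6]
orientation: [-2.445, -1.964, 0.005]
ft_force: [0.0, 0.3, -0.2]
width: 59.8
```

>>> {"method": "send_rows", "body": {"rows": [[0,0,0,-0.144,0.36],[-0.031,-0.036,0,0,0.36],[-0.031,-0.036,0,0,0.36],[-0.031,-0.036,0,0,0.36],[0,0,0,0,0.36]]}}

```text
t: 6.35
ee_pos: [494.0, -308.2, 289.9]
orientation: [-2.306, -2.122, 0.005]
ft_force: [-0.2, 1.0, 0.1]
width: 59.9
```

```bash
python3 -c "
from h import *
rep(505,-215)
im=snap('wrist'); cv2.imwrite('pics/w3.png',cv2.resize(im['color'],(800,600)))
C=cloud(im); m=(C[...,2]>22)&(C[...,2]<40)&(abs(C[...,0]-505)<90)&(abs(C[...,1]+219)<90)&(im['z_map']>0)
print(cv2.minAreaRect(np.float32(C[m][:,:2])))"
```

```text
tcp [ 494.  -308.2  289.9] xang 85.25 F [-0.2  1.   0.1]
side A [624.1 -22.1] B [421.2  -7.9] pass ang 86.02 plate [536.2 313. ] 101.1 | dish [ 502.6 -214.8] [127.8 120. ] 85.42 lat -6.1 along -200.7
scene A [622.  -19.6] B [419.9  -6.2] pass ang 86.19 plate [538.  317.2] 101.5 | dish [ 503.7 -212.4] [125.  120.9] 85.64 lat -3.9 along -200.2
((504.3409729003906, -214.58102416992188), (120.10392761230469, 120.22425079345703), 85.33006286621094)
```

View pics/w3.png

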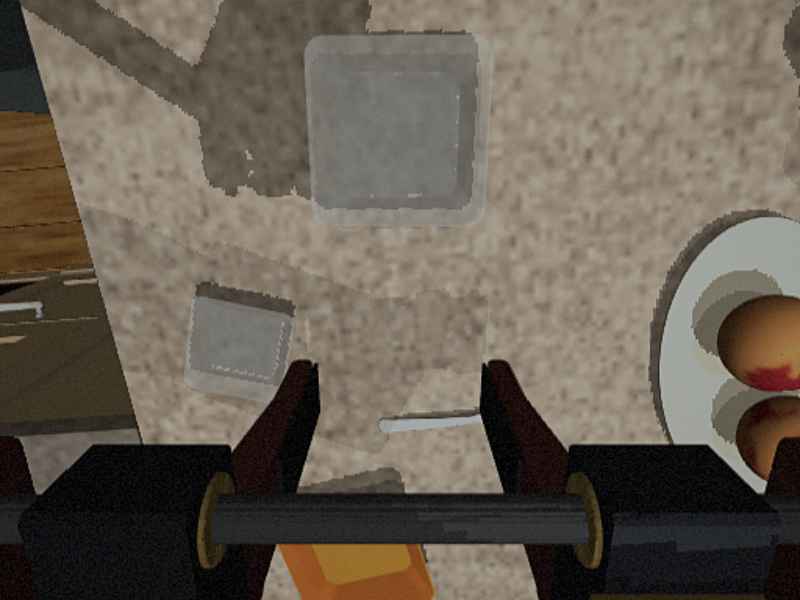

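>>> {"method": "send_rows", "body": {"rows": [[0.04,0,0,0,0.36],[0.04,0,0,0,0.36],[0.04,0,0,0,0.36],[0.04,0,0,0,0.36],[0,0,0,0,0.36]]}}

```text
t: 7.0
ee_pos: [512.4, -142.4, 291.9]
orientation: [-2.299, -2.137, 0.001]
ft_force: [0.4, 0.1, -0.4]
width: 59.9
```

```bash
python3 -c "
from h import *
o=telemetry.get_obs();print(o['ee_pos'])
im=snap('wrist'); cv2.imwrite('pics/w4.png',cv2.resize(im['color'],(800,600)))
C=cloud(im); ok=im['z_map']>0
m=(C[...,2]>22)&(C[...,2]<40)&(abs(C[...,0]-505)<90)&(abs(C[...,1]+219)<90)&ok
print(cv2.minAreaRect(np.float32(C[m][:,:2])))
for p in ((622,-22),(421,-6)):
  m=ok&(np.hypot(C[...,0]-p[0],C[...,1]-p[1])<60)&(C[...,2]>58)&(C[...,2]<74)
  print(m.sum(),cv2.minEnclosingCircle(np.float32(C[m][:,:2])),np.median(C[m][:,2]))
"
```

```text
[ 512.40408929 -142.44956203  291.85679524]
((504.32879638671875, -215.094482421875), (120.57694244384766, 120.15770721435547), 85.5146484375)
1276 ((624.0375366210938, -24.184892654418945), 37.424278259277344) 65.2638123290599
1236 ((421.9019470214844, -8.15376091003418), 37.434139251708984) 64.8176707378064
```

View pics/w4.png

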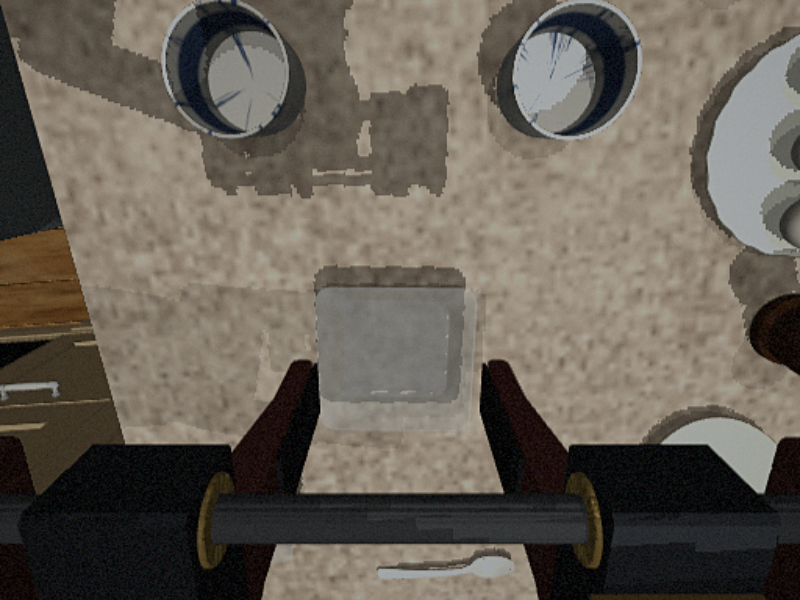

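Everything is in one sharp view now, and both beakers fit their radius at 37.4 mm. In the passage frame the dish sits 3 mm towards beaker B and is aligned in yaw (85.5° against 85.5°). Next: go behind the dish.

>>> {"method": "send_rows", "body": {"rows": [[-0.041,-0.001,0,0,0.36],[-0.041,-0.001,0,0,0.36],[-0.041,-0.001,0,0,0.36],[-0.04,0,0,0,0.36],[0,0,0,0,0.36]]}}

```text
t: 7.55
ee_pos: [496.1, -314.1, 292.2]
orientation: [2.31, 2.127, -0.001]
ft_force: [-0.2, 0.5, 0.1]
width: 59.7
```

```bash
python3 -c "
from h import *
o=telemetry.get_obs();print(o['ee_pos'],np.degrees(np.arctan2(*cv2.Rodrigues(o['orientation'])[0][[1,0],0])))
im=snap('wrist'); C=cloud(im); ok=im['z_map']>0
m=(C[...,2]>12)&(C[...,2]<40)&(abs(C[...,0]-400)<75)&(abs(C[...,1]+360)<70)&ok
Q=C[m];print(len(Q),Q.min(0),Q.max(0)); print(cv2.boxPoints(cv2.minAreaRect(np.float32(Q[:,:2]))))
"
```

```text
[ 496.09917091 -314.10205045  292.23522123] 85.26955842714081
1098 [ 325.0386239  -411.19405897   12.00616197] [ 412.64624699 -317.0456222    22.14167525]
[[ 315.49103 -390.65652]
 [ 391.08643 -414.45425]
 [ 415.10742 -338.1498 ]
 [ 339.51202 -314.35208]]
```

>>> {"method": "send_rows", "body": {"rows": [[0,0,0.045,-0.004,0.36],[0,0,0.045,0,0.36],[0,0,0.045,0,0.36],[0,0,0.04,0,0.36],[0,0,0.025,0,0.36]]}}

```text
t: 8.1
ee_pos: [495.1, -307.7, 89.3]
orientation: [-2.299, -2.135, 0.002]
ft_force: [0.8, 0.0, 0.3]
width: 59.7
```

>>> {"method": "send_rows", "body": {"rows": [[0.007,0,0,0,0.36],[0.007,0,0,0,0.36],[0.007,0,0,0,0.36],[0.005,0,0,0,0.36],[0.005,0,0,0,0.36]]}}

```text
t: 8.6
ee_pos: [499.4, -278.6, 94.2]
orientation: [2.3, 2.135, 0.001]
ft_force: [-1.4, -3.7, 1.2]
width: 59.9
```

>>> {"method": "send_rows", "body": {"rows": [[0.007,0.0005,0,0,0.36],[0.007,0.0005,0,0,0.36],[0.007,0.0005,0,0,0.36],[0.007,0.0005,0,0,0.36],[0.007,0.0005,0,0,0.36]]}}

```text
t: 9.1
ee_pos: [504.6, -244.6, 93.9]
orientation: [2.301, 2.134, 0.001]
ft_force: [-1.1, -5.8, 3.5]
width: 59.7
```

>>> {"method": "send_rows", "body": {"rows": [[0.007,0.0005,0,0,0.36],[0.007,0,0,0,0.36],[0.007,0,0,0,0.36],[0.007,0,0,0,0.36],[0,0,0,0,0.36]]}}

```text
t: 9.6
ee_pos: [506.8, -215.7, 93.4]
orientation: [2.302, 2.136, 0.001]
ft_force: [0.2, -1.3, 1.6]
width: 59.9
```

```bash
cat >> h.py <<'E'
def wrep(cx,cy,f):
    o=telemetry.get_obs();a=np.degrees(np.arctan2(*cv2.Rodrigues(o['orientation'])[0][[1,0],0]))
    A=np.array([624,-24.2]);B=np.array([421.9,-8.2]);mid=(A+B)/2;n=(A-B)/np.linalg.norm(A-B);d=np.array([-n[1],n[0]])
    q=o['ee_pos'][:2]-mid
    print('tcp',o['ee_pos'].round(1),a.round(2),'lat',(q@n).round(1),'along',(q@d).round(1),'F',o['ft_force'].round(1))
    im=snap('wrist'); cv2.imwrite(f'pics/{f}.png',cv2.resize(im['color'],(800,600)))
    C=cloud(im); ok=im['z_map']>0
    L=(C[...,:2]-mid)@np.stack([n,d],1)
    c=(np.array([cx,cy])-mid)@np.stack([n,d],1)
    m=(C[...,2]>22)&(C[...,2]<40)&(abs(L[...,0]-c[0])<75)&(abs(L[...,1]-c[1])<75)&ok
    Q=L[m]
    print('dish lat range',np.percentile(Q[:,0],[.2,99.8]).round(1),'along',np.percentile(Q[:,1],[.2,99.8]).round(1),cv2.minAreaRect(np.float32(Q)))
E
python3 -c "
from h import *
wrep(509,-166,'w5')"
```

```text
tcp [ 506.8 -215.7   93.4] 85.72 lat -0.3 along -200.2 F [ 0.2 -1.3  1.6]
dish lat range [-60.5  59.6] along [-208.   -77.3] ((-0.2861480712890625, -143.26446533203125), (121.2015380859375, 132.89352416992188), 0.27302438020706177)
```

View pics/w5.png

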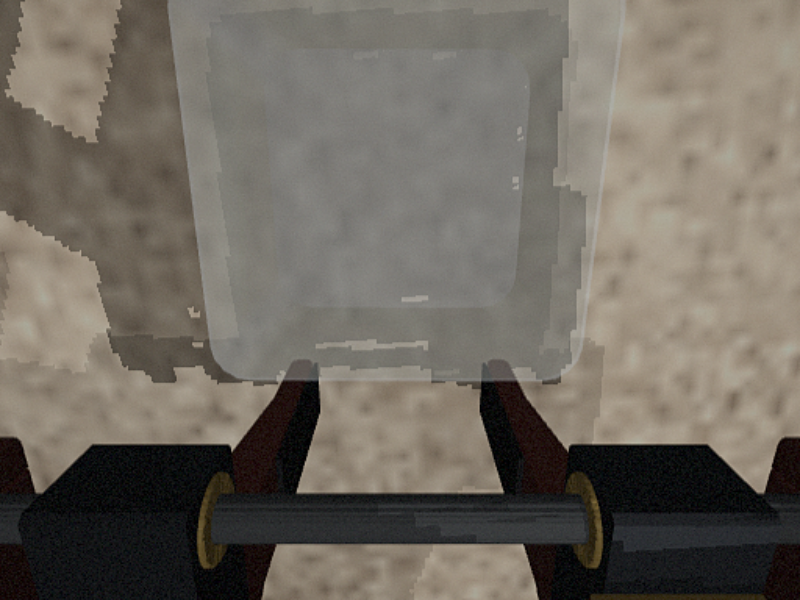

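>>> {"method": "send_rows", "body": {"rows": [[0.007,0,0,0,0.36],[0.007,0,0,0,0.36],[0.007,0,0,0,0.36],[0.007,0,0,0,0.36],[0.007,0,0,0,0.36]]}}

```text
t: 10.15
ee_pos: [509.0, -180.8, 92.9]
orientation: [2.303, 2.136, 0.0]
ft_force: [0.2, -4.6, 4.4]
width: 59.7
```

>>> {"method": "send_rows", "body": {"rows": [[0.007,0,0,0,0.36],[0.005,0,0,0,0.36],[0.0,0,0,0,0.36]]}}

```text
t: 10.45
ee_pos: [509.6, -168.3, 92.6]
orientation: [-2.302, -2.137, -0.0]
ft_force: [-0.4, -0.6, 0.3]
width: 59.6
```

```bash
python3 -c "
from h import *
wrep(515,-98,'w6')
rep(515,-98)
im=load('side');cv2.imwrite('pics/s6.png',cv2.resize(im['color'][150:270,190:350],(800,600)))"
```

```text
tcp [ 509.6 -168.3   92.6] 85.73 lat -1.3 along -152.7 F [-0.4 -0.6  0.3]
dish lat range [-61.2  58.9] along [-156.  -30.] ((-0.9190750122070312, -93.37104034423828), (121.08383178710938, 127.82125854492188), 0.2399359941482544)
tcp [ 509.4 -168.4   92.4] xang 85.73 F [ 0.7 -0.9  0.1]
side A [620.9 -23.5] B [419.1  -7.8] pass ang 85.58 plate [536.3 312.3] 102.2 | dish [514.5 -96.8] [153.6 151.2] 1.96 lat 0.8 along -81.3
scene A [623.3 -21.5] B [418.2  -5.7] pass ang 85.59 plate [536.7 315.2] 100.4 | dish [510.7 -99.1] [153.6 151.4] 89.61 lat -3.5 along -86.0
```

View pics/w6.png

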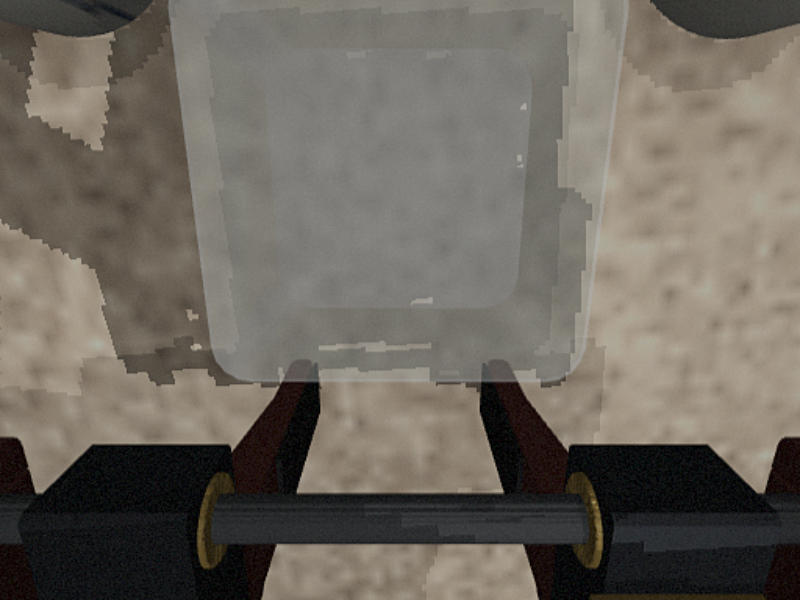

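View pics/s6.png

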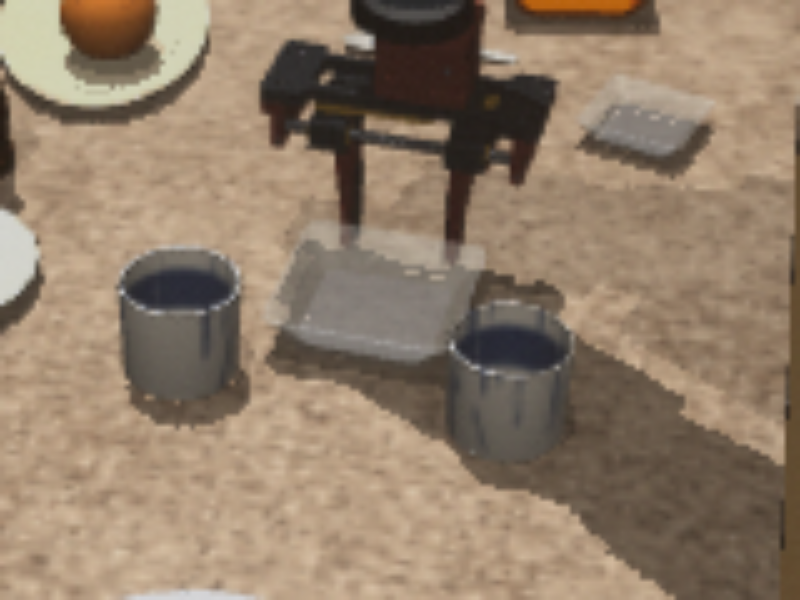

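>>> {"method": "send_rows", "body": {"rows": [[0.006,0.0004,0,0,0.36],[0.006,0.0004,0,0,0.36],[0.006,0.0004,0,0,0.36],[0,0,0,0,0.36]]}}

```text
t: 11.0
ee_pos: [512.2, -150.4, 92.6]
orientation: [-2.302, -2.137, 0.0]
ft_force: [-0.3, -0.2, 0.3]
width: 59.7
```

```bash
python3 -c "
from h import *
wrep(515,-83,'w7')
im=load('wrist');C=cloud(im)
for p in ((624,-24.2),(421.9,-8.2)):
  D=np.hypot(C[...,0]-p[0],C[...,1]-p[1]); m=(im['z_map']>0)&(D<50)&(C[...,2]>30)&(C[...,2]<75)
  Q=C[m]; print(len(Q),Q[:,2].max() if len(Q) else 0); 
  if len(Q)>10:
    print(np.percentile(D[m],[5,50,95]), Q[:,2].min())
    # fit centre with fixed r 37 for outer wall pts
    from scipy.optimize import least_squares
    print(least_squares(lambda c:np.hypot(Q[:,0]-c[0],Q[:,1]-c[1])-37,p,loss='soft_l1').x)
"
```

```text
tcp [ 512.2 -150.4   92.6] 85.74 lat -0.1 along -134.6 F [-0.3 -0.2  0.3]
dish lat range [-77.1  72. ] along [-140.7  -11.9] ((-2.39508056640625, -76.78227996826172), (150.01077270507812, 130.68536376953125), 0.27384087443351746)
4403 67.96702056570412
[35.80130043 36.7052985  37.85072293] 30.000204657193088
[623.96071952 -23.77643522]
4186 67.61499370492633
[35.36558763 36.19155792 37.08496241] 30.002554973892245
[421.20171924  -7.68510431]
```

View pics/w7.png

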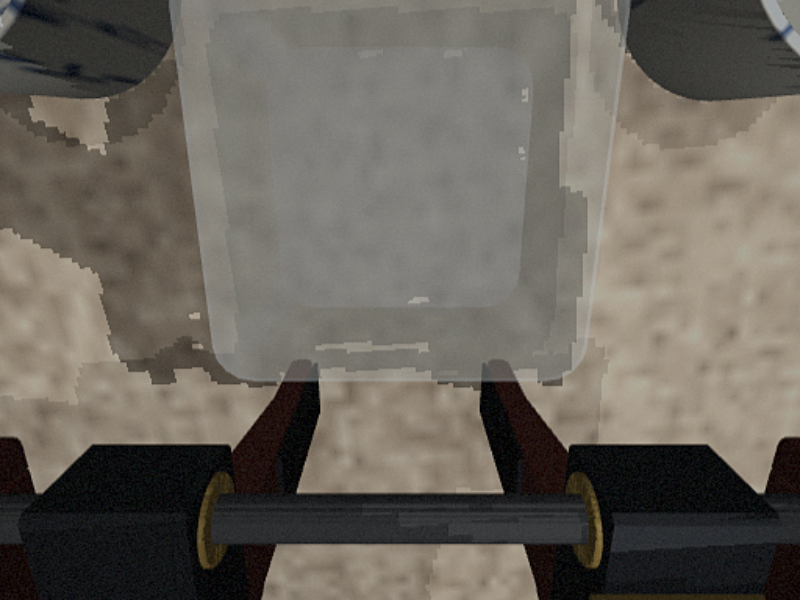

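>>> {"method": "send_rows", "body": {"rows": [[0.006,0.0001,0,0,0.36],[0.006,0.0001,0,0,0.36],[0.006,0.0001,0,0,0.36],[0.006,0.0001,0,0,0.36],[0.006,0.0001,0,0,0.36]]}}

```text
t: 11.55
ee_pos: [515.0, -120.9, 92.7]
orientation: [-2.303, -2.137, 0.0]
ft_force: [-0.3, -2.1, -0.5]
width: 59.8
```

>>> {"method": "send_rows", "body": {"rows": [[0.006,0,0,0,0.36],[0.006,0,0,0,0.36],[0.006,0,0,0,0.36],[0.006,0,0,0,0.36],[0.006,0,0,0,0.36]]}}

```text
t: 12.05
ee_pos: [517.3, -91.1, 92.7]
orientation: [-2.303, -2.137, 0.0]
ft_force: [-0.7, -1.9, -0.3]
width: 59.9
```

```bash
python3 -c "
from h import *
wrep(520,-21,'w8')"
```

```text
tcp [517.3 -91.1  92.7] 85.7 lat 0.3 along -75.1 F [-0.7 -1.9 -0.3]
dish lat range [-76.7  72. ] along [-78.3  47.6] ((-2.4365768432617188, -15.967521667480469), (149.97108459472656, 128.23350524902344), 0.18059596419334412)
```

View pics/w8.png

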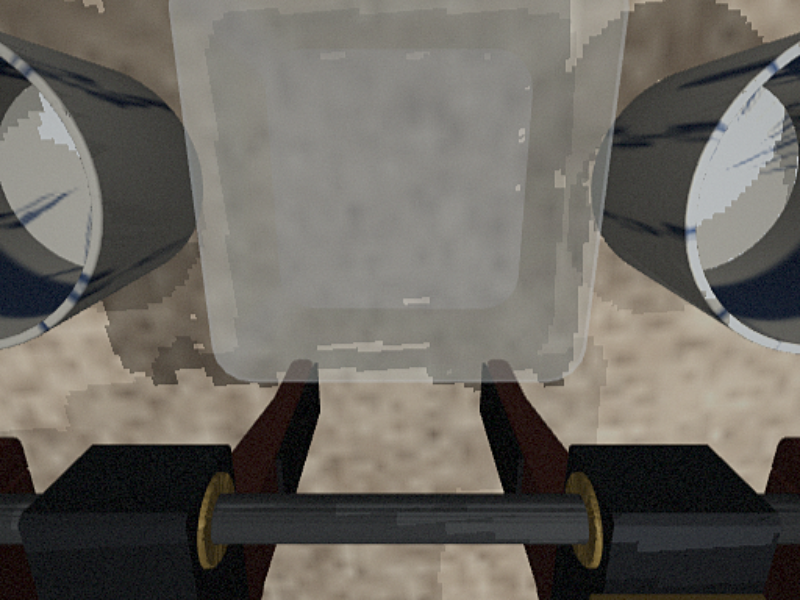

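```bash
python3 -c "
from h import *
im=load('wrist')
for u,v in [(8,450),(8,500),(100,460),(230,460),(300,370),(792,450),(700,460),(400,500),(8,560),(100,560)]: print(u,v,pt(im,u*.64,v*.64).round(0))"
```

```text
8 450 [448. -54.  96.]
8 500 [455. -57. 107.]
100 460 [470. -53. 103.]
230 460 [489. -59.  98.]
300 370 [487. -74.  27.]
792 450 [593. -65.  97.]
700 460 [573. -62. 102.]
400 500 [521. -61. 108.]
8 560 [446. -74. 102.]
100 560 [476. -62. 117.]
```

>>> {"method": "send_rows", "body": {"rows": [[0.006,0,0,0,0.36],[0.006,0,0,0,0.36],[0.006,0,0,0,0.36],[0.006,0,0,0,0.36],[0.006,0,0,0,0.36]]}}

```text
t: 12.6
ee_pos: [519.5, -61.1, 92.7]
orientation: [-2.303, -2.137, 0.0]
ft_force: [0.7, -2.5, -0.0]
width: 59.7
```

>>> {"method": "send_rows", "body": {"rows": [[0.006,0,0,0,0.36],[0.006,0,0,0,0.36],[0.006,0,0,0,0.36],[0.006,0,0,0,0.36],[0.006,0,0,0,0.36]]}}

```text
t: 13.1
ee_pos: [521.8, -31.2, 92.7]
orientation: [-2.303, -2.137, 0.0]
ft_force: [0.5, -2.7, 1.0]
width: 59.7
```

>>> {"method": "send_rows", "body": {"rows": [[0.006,0,0,0,0.36],[0.006,0,0,0,0.36],[0.006,0,0,0,0.36],[0.006,0,0,0,0.36],[0.006,0,0,0,0.36]]}}

```text
t: 13.6
ee_pos: [524.0, -1.3, 92.7]
orientation: [-2.303, -2.137, 0.0]
ft_force: [-0.3, -2.1, 0.2]
width: 59.6
```

>>> {"method": "send_rows", "body": {"rows": [[0.006,0,0,0,0.36],[0.006,0,0,0,0.36],[0.006,0,0,0,0.36],[0.006,0,0,0,0.36],[0,0,0,0,0.36]]}}

```text
t: 14.1
ee_pos: [525.9, 23.0, 92.7]
orientation: [-2.302, -2.137, -0.0]
ft_force: [0.8, 0.7, 0.3]
width: 59.8
```

```bash
python3 -c "
from h import *
wrep(530,98,'w9')
rep(530,98)
im=load('side');cv2.imwrite('pics/s9.png',cv2.resize(im['color'][180:345,170:390],(800,600)))"
```

```text
tcp [525.9  23.   92.7] 85.74 lat -0.2 along 39.3 F [0.8 0.7 0.3]
dish lat range [-59.8  60.2] along [ 40.7 161.9] ((0.2795257568359375, 100.91032409667969), (120.9688491821289, 123.2440414428711), 0.22137410938739777)
tcp [525.9  22.7  92.7] xang 85.73 F [-0.5 -0.4 -0.6]
side A [626.6 -19.5] B [418.   -8.6] pass ang 87.01 plate [535.9 312.7] 101.7 | dish [529.2  88.1] [138.8 121.1] 86.58 lat 1.6 along 102.4
scene A [626.7 -19.8] B [421.2  -4.9] pass ang 85.87 plate [537.6 316.6] 101.2 | dish [530.6  89.6] [135.9 121.3] 85.42 lat -0.7 along 102.1
```

View pics/s9.png

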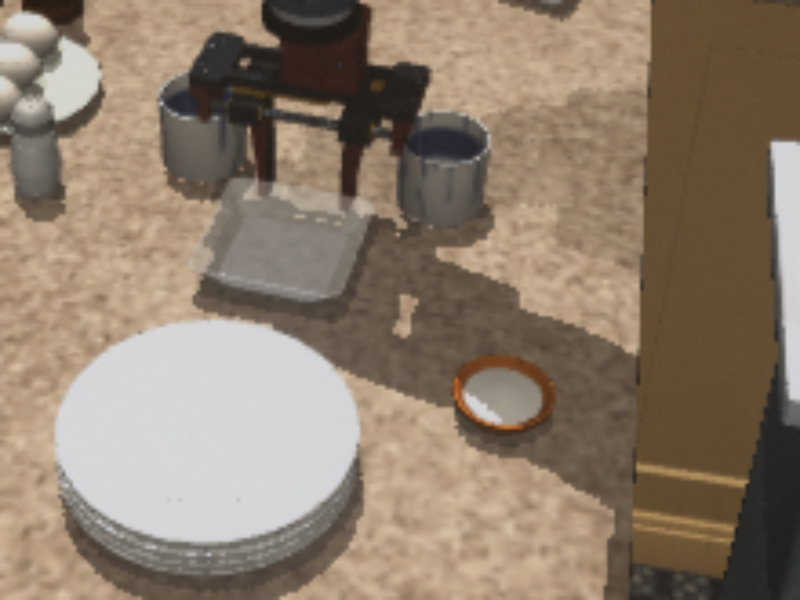

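View pics/w9.png

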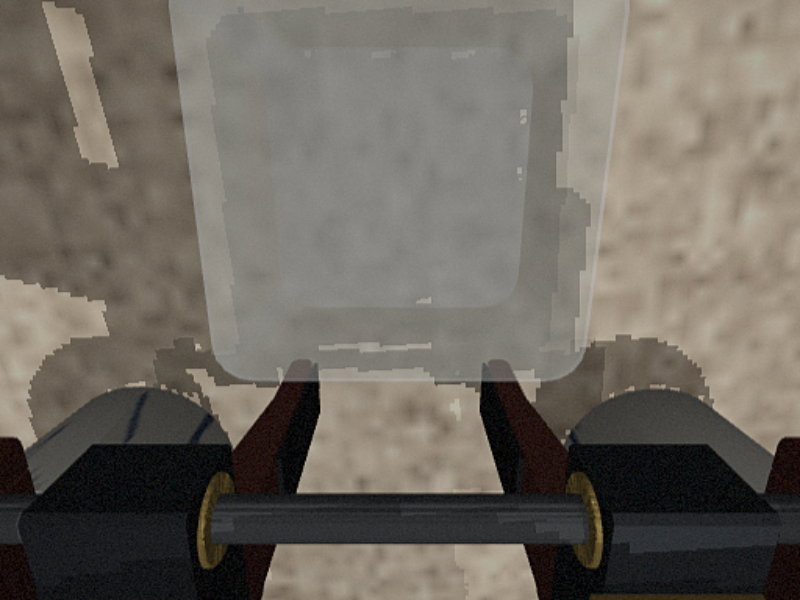

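Through the gap with the beakers untouched. About 60 mm is left to the plates; I'll push 46 mm, then re-measure.

>>> {"method": "send_rows", "body": {"rows": [[0.006,0,0,0,0.36],[0.006,0,0,0,0.36],[0.006,0,0,0,0.36],[0.006,0,0,0,0.36],[0.006,0,0,0,0.36]]}}

```text
t: 14.75
ee_pos: [528.0, 52.6, 92.7]
orientation: [-2.303, -2.137, 0.0]
ft_force: [0.7, -2.1, 0.2]
width: 59.6
```

>>> {"method": "send_rows", "body": {"rows": [[0.006,0,0,0,0.36],[0.005,0,0,0,0.36],[0.003,0,0,0,0.36],[0.002,0,0,0,0.36],[0,0,0,0,0.36]]}}

```text
t: 15.25
ee_pos: [529.3, 68.3, 92.7]
orientation: [-2.303, -2.137, -0.0]
ft_force: [1.2, 0.1, 0.7]
width: 59.7
```

```bash
python3 -c "
from h import *
wrep(533,142,'w10')
for n in ('side','scene'):
  im=snap(n);C=cloud(im);ok=im['z_map']>0
  m=ok&(abs(C[...,0]-533)<40)&(C[...,1]>90)&(C[...,1]<214)&(C[...,2]>24)&(C[...,2]<37)
  f=np.percentile(C[m][:,1],[98,99.5,100])
  m=ok&(abs(C[...,0]-533)<40)&(C[...,1]>190)&(C[...,1]<260)&(C[...,2]>41)&(C[...,2]<54)
  print(n,'dish front y',f.round(1),'plate near y',np.percentile(C[m][:,1],[0,.5,2]).round(1))
im=load('side');cv2.imwrite('pics/s10.png',cv2.resize(im['color'][200:320,180:340],(800,600)))"
```

```text
tcp [529.3  68.3  92.7] 85.71 lat -0.4 along 84.7 F [1.2 0.1 0.7]
dish lat range [-60.1  60. ] along [ 85.  207.4] ((0.048511505126953125, 145.7622833251953), (121.14929962158203, 124.33029174804688), 0.22286425530910492)
side dish front y [202.9 203.3 203.4] plate near y [212.2 213.4 215.1]
scene dish front y [204.6 205.1 205.3] plate near y [216.8 217.2 217.6]
```

View pics/s10.png

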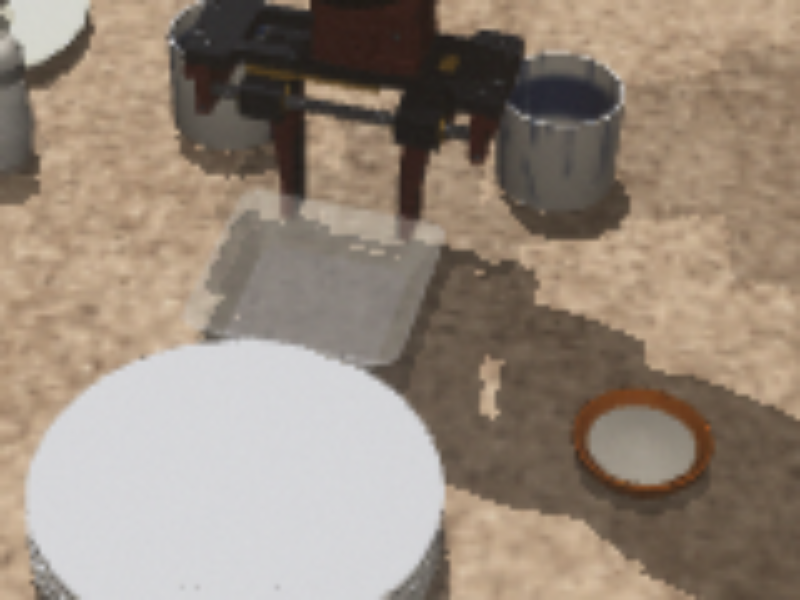

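View pics/w10.png

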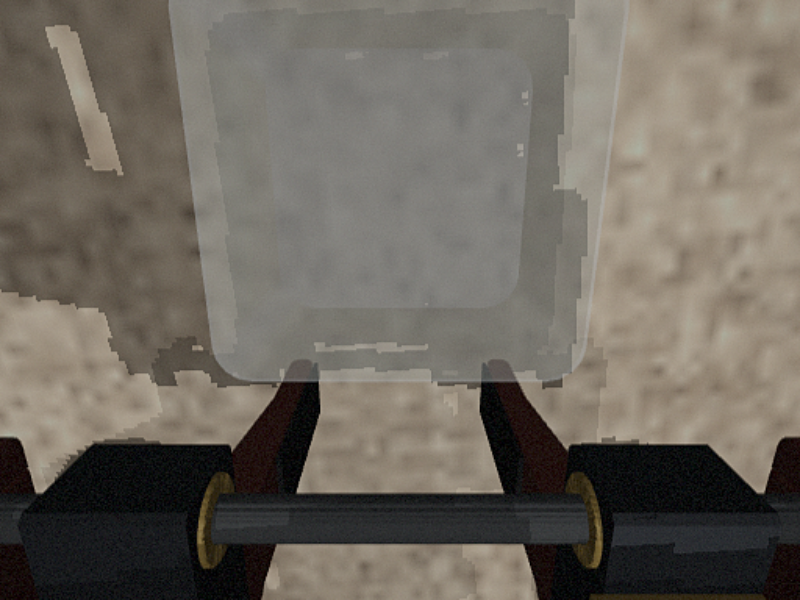

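>>> {"method": "send_rows", "body": {"rows": [[0.003,0,0,0,0.36],[0.002,0,0,0,0.36],[0,0,0,0,0.36],[-0.005,0,0,0,0.36],[-0.012,0,0,0,0.36]]}}

```text
t: 15.9
ee_pos: [528.5, 56.1, 92.7]
orientation: [2.302, 2.138, 0.001]
ft_force: [-0.0, 0.3, -0.2]
width: 59.8
```

>>> {"method": "send_rows", "body": {"rows": [[0,0,-0.02,0,0.36],[0,0,-0.04,0,0.36],[0,0,-0.05,0,0.36],[0,0,-0.05,0,0.36],[0,0,-0.04,0,0.36]]}}

```text
t: 16.4
ee_pos: [528.4, 55.2, 295.5]
orientation: [2.303, 2.135, 0.002]
ft_force: [0.1, 0.3, -0.8]
width: 59.4
```

>>> {"method": "send_rows", "body": {"rows": [[0.03,0,0,0,0.36],[0.03,0,0,0,0.36],[0,0,0,0,0.36],[0,0,0,0,0.36]]}}

```text
t: 16.8
ee_pos: [532.6, 115.4, 292.4]
orientation: [-2.302, -2.138, 0.001]
ft_force: [-0.6, 0.3, -0.4]
width: 59.3
```

```bash
python3 -c "
from h import *
wrep(533,145,'w11')
im=load('wrist');C=cloud(im);ok=im['z_map']>0
m=ok&(abs(C[...,0]-536)<110)&(C[...,1]>200)&(C[...,2]>41)&(C[...,2]<54);Q=C[m];print('plate',len(Q),cv2.minEnclosingCircle(np.float32(Q[:,:2])),Q[:,1].min())
m=ok&(abs(C[...,0]-533)<45)&(C[...,1]>90)&(C[...,1]<222)&(C[...,2]>24)&(C[...,2]<37);print('dish front y',np.percentile(C[m][:,1],[98,100]))
rep(533,145)
im=load('side');cv2.imwrite('pics/s11.png',cv2.resize(im['color'],(800,600)))"
```

```text
tcp [532.6 115.4 292.4] 85.76 lat -0.8 along 132.0 F [-0.6  0.3 -0.4]
dish lat range [-59.9  60. ] along [102.1 221.4] ((-0.03182220458984375, 161.5687255859375), (120.26620483398438, 119.33087921142578), 0.290035605430603)
plate 6697 ((535.65625, 282.288330078125), 94.22073364257812) 214.1373328933999
dish front y [207.08357263 207.95099804]
tcp [532.5 115.  292.3] xang 85.71 F [-0.5 -0.4  0. ]
side A [621.5 -23.2] B [419.1  -8. ] pass ang 85.72 plate [536.  312.6] 101.3 | dish [533.7 143.1] [124.4 120.3] 85.31 lat 1.5 along 159.3
scene A [619.9 -16.4] B [419.8  -5.4] pass ang 86.88 plate [536.7 315.2] 100.7 | dish [534.1 146. ] [121.7 120.7] 85.65 lat 5.7 along 157.4
```

View pics/s11.png

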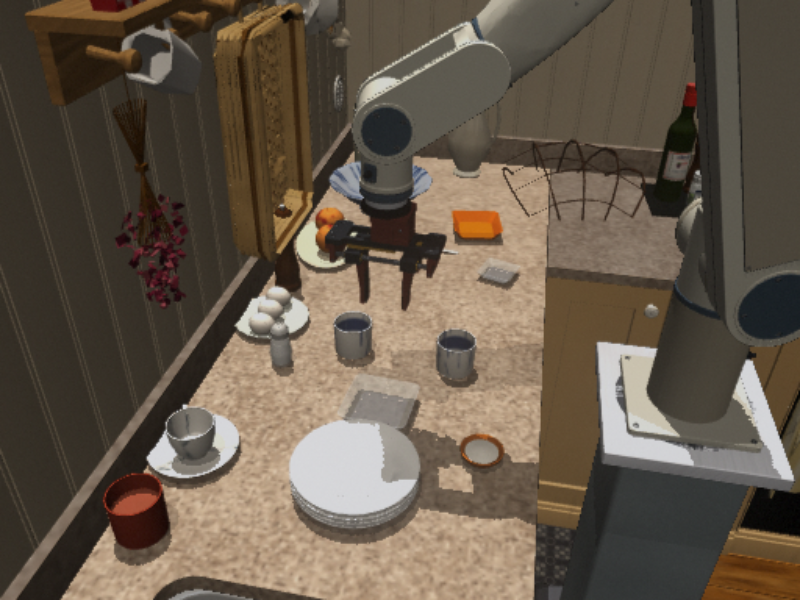

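View pics/w11.png

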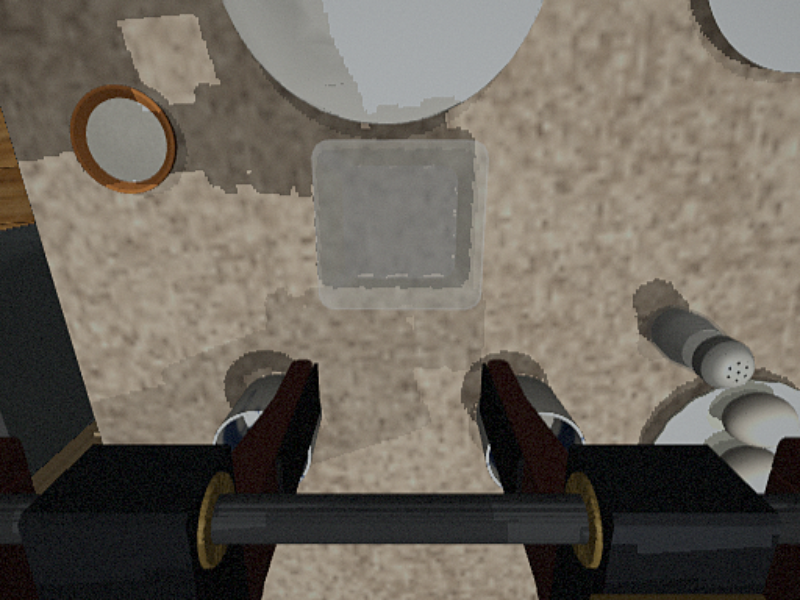

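```bash
python3 -c "
from h import *
print(ctrl.close_job(), telemetry.get_obs()['t'])"
```

```text
the job is handed in; nothing more can be done
the job is handed in; nothing more can be done
```

The square glass dish now stands flat beside the plates, past both beakers, and I handed the job in at about 17 s. I pushed it about 50 mm sideways into line with the gap, then straight through using two open fingers. It was never gripped or lifted.

**Last checks, with the robot clear of everything:**
- **Dish and plates:** the wrist camera puts the dish's side about 7 mm from the plates. Just before the final 5 mm push, the scene and side cameras had read about 10–12 mm.
- **Dish and beakers:** the rear edge of the dish is about 65 mm beyond the beakers, and its turn relative to the passage is about 0.3°.
- **Beakers:** the last close fit, as the dish entered the gap, matched the earlier one to within 1 mm. In the final side-camera readings and pictures they stand where they did.
- **Plates, salt bowl, shaker, spoon:** none looks moved in the last pictures.
- **Forces:** the wrist force stayed under 10 N at every reading.

**One disagreement:** the final scene-camera reading put beaker A about 5 mm from its earlier position. That picture is blurred, and its earlier readings had scattered by a few mm with nothing near the beaker. I took it as measurement noise, since the side camera did not show it.

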